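# Pack the lapped heat tiles into the serving tray

## Robot

A 7-joint arm with a two-finger parallel gripper is mounted at the origin on the work surface. World frame = base frame: x ahead of the robot, y to its left, z up, the work surface at z = 0. Lengths are in m, angles in degrees, forces in N, time in s.
With the tool pointing down it reaches from about 0.4 to 0.9 m from the base axis. Payload 5.6 kg.
Tool frame: the origin (TCP) lies at the very end of the fingers, on their centre line; the grasp point (between the pads) lies 19 mm behind it (env.grasp_offset is the distance from the TCP to the grasp point, in m); z points along the fingers, y is the direction in which the jaws open and shut (so a half turn about z gives the same grasp; the last joint's range is limited). The gripper opens to 92 mm and grips with 3 to 60 N. Pads are 20 mm wide; open, the fingers measure 128 mm over their backs; the gripper's body (75 mm by 189 mm) begins 69 mm behind the grasp point.
Start: joints at [71.276, 26.786, -0.665, 91.828, 0.344, 61.387, -3.226], TCP at [0.182, -0.624, 0.215] pointing down, gripper open.
Joint ranges: [-144.91, 144.91], [-17.63, 115.5], [-89.93, 88.59], [15.96, 139.68], [-74.01, 254.01], [8.47, 105.57], [-167.45, 167.45]. Speed limits (degrees/s): [147.25, 147.25, 180, 180, 180, 180, 180].

## Interface

Orientations are given as [roll, pitch, yaw] about the fixed x, y, z axes, in that order (R = Rz(yaw) Ry(pitch) Rx(roll)).
In Python, from workcell import env gives the robot as it stands.
- The arm moves only by the tool arm_command, never from a script. Its argument "plan" is a list of rows, each a list of 3 entries, a list of its own where there are three numbers: the opening, from 0 (shut) to 1 (fully open), then the shift along the tool's x, y, z in cm, then the turn about the tool's z in degrees. In form: [[claw, [dx, dy, dz], turn], ...]. A call has 1 to 10 rows; each row is the pose to reach, as a shift and turn from the pose measured when the call began, along the tool's axes at that moment; what a row does not reach only later rows make up. A row lasts 1/12 s, in which the tool goes at most 41.7 mm and 7.16 degrees, less where a joint would pass 70% of its speed; a pose out of reach is approached as far as the arm can. A call with a gripper value outside its range is refused whole. The fingers move at their own pace and stop on an object; the grip force is fixed at half the most. Time passes only in rows, so rows that repeat a pose let the fingers close. It gives the time, the measured TCP pose, the force and the opening at its end, in the units of the state.
- env.get_obs(): the state, without advancing time (a new reading comes with each control period).
- env.snapshot(name): name is "side" or "top" or "wrist"; returns a dict with "img" (420x560x3 uint8, blue, green, red), "range_z" (420x560 float32, m along the optical axis (not along the pixel's ray), 0 where there is no reading), "fovy" (degrees; the focal length in pixels is half the picture's height over the tangent of half this angle, whatever the lens; pixels are square), "cx", "cy" (the principal point, pixels), "xyz" and "rotation" of the camera in the world; the wrist camera has in their place "mount" (4x4, takes a point from camera to tool coordinates, whose origin is the TCP and whose axes are the flange's). Camera axes: x right, y up, looking along -z (the intrinsics and any distortion apply to the point x, -y, -z); pixel columns grow to the right and rows downward; lengths in m; the calibration is good to about 2 mm. A picture is of the moment at which its call begins: read the wrist's pose just before it.
- env.finish_job(): hands the job in, once; it reports no verdict.
The state is a dict: "time_s": time; "joint_positions": joint angles; "joint_velocities": joint speeds; "joint_torque": joint torques, N m; "eef_pos": TCP position; "eef_rot": TCP orientation; "force": force on the tool from outside, world axes, zero at the start; "ft_torque": the same for the moment, N m; "opening": finger opening in m.
Only numpy, scipy, OpenCV 4.12 (cv2) and the standard library are available. Lean on these libraries where they do the work, as an engineer would, in place of code of your own. Each camera call takes 0.05 s, during which the arm holds its last target. There are 200 camera calls.

## Task

Take the spice tin out of the steel serving tray and stand it upright on the round wooden lazy susan. Then fill the tray with the three heat tiles, turning each so that all lie flat on its floor side by side: first the large terracotta L, then the small blue L nested inside it with its undercut edge over the large one's step, and last the white bar in the gap that is left. Set everything down without dropping it, and leave the other things on the ledge where they are.

Things in the scene. Friction and masses are not known exactly. Their poses are not given: they have to be found in the camera images.
- tray: Shallow brushed-steel rectangular tray, fixed to the ledge. Origin: centre of its underside; x along its long side, y along its short side. Floor 4 mm thick, rim 18 mm above the ledge. Inside 172 (x) by 132 (y) at the floor; the 3 mm walls flare outward, so at the rim it is 180 by 140 inside, 188 by 148 outside. Half-turned it is the same.
- tray_in (a point): Centre of the tray's inner floor (4 mm above its underside), axes as the tray's. Packed with even 3 mm gaps, tile axes along the tray's, the tile origins lie at (mm from here) large (-22, -39), small (12, 2), bar (43, 43), or everything half-turned.
- large_tile: Terracotta L tile, 14 mm thick, 330 g. Origin on its underside below its rib, z up. In its frame (mm): long arm x -61..99, y -24..16; short arm x -61..-21, y 16..96. Along its two inner edges a step 5 high, 13 wide sticks out at the bottom (x -21..99, y 16..29 and x -21..-8, y 29..96); the small L laps over it, so the large L must go in first.
- large_rib (a point): Centre of the top of the upright pale wooden lifting rib on the large tile, straight above that tile's origin: 36 mm long (along the tile's x), 16 wide (along y), from 14 to 44 mm above the tile's underside.
- small_tile: Blue ceramic L tile, 14 mm thick, 180 g. Origin on its underside below its rib, z up. In its frame (mm): long arm x -52..68, y -22..18; short arm x -52..-12, y 18..58. Its outer edges (at x -52 and y -22) are undercut 14 mm deep, up to 6.5 above the underside, to lap over the large tile's step; it nests the same way round as the large one.
- small_rib (a point): Centre of the top of the upright pale wooden lifting rib on the small tile, straight above that tile's origin: 36 mm long (along the tile's x), 16 wide (along y), from 14 to 44 mm above the tile's underside.
- bar_tile: White ceramic rectangular tile 80 (x) by 40 (y), 14 mm thick, 110 g; the same when half-turned. Origin: centre of its underside, z up.
- bar_rib (a point): Centre of the top of the upright pale wooden lifting rib on the bar tile, straight above that tile's origin: 36 mm long (along the tile's x), 16 wide (along y), from 14 to 44 mm above the tile's underside.
- spice_tin: Stainless cylindrical spice tin, 52 mm diameter, 66 high, 120 g, loose; it starts upright in the tray. Origin: centre of its underside, z up.
- turntable_top (a point): Centre of the top face of the lazy susan, a plain wooden disc of 160 mm diameter with a brass edge, its flat top 26 mm above the ledge. The disc turns freely under light friction; its base is fixed.
- canister: Bystander: white screw-top plastic canister with a red lid, 90 diameter, 140 high, standing. Origin under its centre.
- oil_bottle: Bystander: green glass bottle, 64 diameter, 200 high, standing. Origin under its centre.
- tongs: Bystander: orange silicone tongs lying along their x, about 220 long, 60 wide, 12 high. Origin on the ledge under the middle.
- trivet: Bystander: round white and blue ceramic trivet, 110 diameter, 12 high, lying flat. Origin under its centre.
- skewer_block: Bystander: dark wooden skewer block 130 x 60, 55 high, with steel skewers standing to 180. Origin under its centre.
- pepper_mill: Bystander: dark wooden pepper mill, 54 diameter, 160 high, standing. Origin under its centre.
- mug: Bystander: blue mug, 80 diameter, 90 high, handle at its +y. Origin under its centre.
Things that resemble listed ones, but are neither listed nor needed, are in the scene too. What is shaped like the large_tile but green is not meant. Leave any green look-alike of the small_tile alone.

How it is judged (in metres and radians):
On the way, in this order (a step that is already met when the one before it is completed fails the run):
1. the spice tin stands upright on the lazy susan (horizontal distance between spice_tin and turntable_top below 0.06 m and angle between spice_tin's own z axis and vertical below 0.1 rad and z of spice_tin in the frame of turntable_top between -0.003 and 0.004 m), for 0.2 s.
2. the large L lies flat on the tray's floor (z of large_tile in the frame of tray_in between -0.002 and 0.003 m and angle between large_tile's own z axis and vertical below 0.035 rad and x of large_tile in the frame of tray_in between -0.086 and 0.086 m and y of large_tile in the frame of tray_in between -0.066 and 0.066 m), for 0.2 s.
3. the small L lies flat on the tray's floor (all of step 2 and z of small_tile in the frame of tray_in between -0.002 and 0.003 m and angle between small_tile's own z axis and vertical below 0.035 rad and x of small_tile in the frame of tray_in between -0.086 and 0.086 m and y of small_tile in the frame of tray_in between -0.066 and 0.066 m), for 0.2 s.
4. the white bar lies flat on the tray's floor (all of step 3 and z of bar_tile in the frame of tray_in between -0.002 and 0.003 m and angle between bar_tile's own z axis and vertical below 0.035 rad and x of bar_tile in the frame of tray_in between -0.086 and 0.086 m and y of bar_tile in the frame of tray_in between -0.066 and 0.066 m), for 0.2 s.
At the end, for the whole second after the job is handed in: All three tiles lie inside the tray, undersides within 3 mm of its inner floor and tilted less than 0.035 rad; the spice tin stands upright (within 0.1 rad) on the lazy susan, its centre within 60 mm of the disc's centre; all four released and at rest (all of step 1 and all of step 4 and contact force between the fingers and large_tile below 0.1 N and contact force between the fingers and small_tile below 0.1 N and contact force between the fingers and bar_tile below 0.1 N and contact force between the fingers and spice_tin below 0.1 N and linear speed of each of large_tile, small_tile, bar_tile, spice_tin below 0.02 m/s); the robot touches nothing.
It fails at once if a tile or the tin is let go more than 40 mm above the surface below it ((height (world z) of large_tile above 0.045 m and contact force between the fingers and large_tile below 0.1 N) or (height (world z) of small_tile above 0.045 m and contact force between the fingers and small_tile below 0.1 N) or (height (world z) of bar_tile above 0.045 m and contact force between the fingers and bar_tile below 0.1 N) or (height (world z) of spice_tin above 0.066 m and contact force between the fingers and spice_tin below 0.1 N)).
It fails at once if a bystander is moved by more than 30 mm (distance of any of canister, oil_bottle, tongs, trivet, skewer_block, pepper_mill, mug from where it was at the start of the episode above 0.03 m).
It also fails if it takes over 72 s, if anything falls off the work surface, if the arm or the gripper's body presses on something with over 40 N, if the wrist force passes 120 N, or if a joint passes its speed limit or range.

## Working session

There is one attempt and no reset: what is moved stays moved. The work goes in short steps, Python scripts to look and compute and a tool call to move; the robot and the scene stay as the last step left them, time stands still between calls to the robot, and variables do not carry over. Pictures are saved under pics/ and viewed, about 8 in all and at most 12, crops included, and the job is handed in when it is done.

Besides the shell and the picture viewer there is one more tool, called after ">>>" as a command line: name --argument value ..., lists and objects as JSON in quotes. arm_command: Moves the arm, as the interface text tells. Its arguments: {"type":"object","properties":{"plan":{"type":"array","items":{"type":"array"}}},"required":["plan"]}

```bash
ls; mkdir -p pics; cat > h.py <<'E'
import numpy as np, cv2
from workcell import env
from scipy.spatial.transform import Rotation as R
def snap(n):
    o=env.get_obs(); s=env.snapshot(n)
    s['f']=s['img'].shape[0]/2/np.tan(np.radians(s['fovy'])/2)
    if 'mount' in s:
        T=np.eye(4);T[:3,:3]=R.from_euler('xyz',o['eef_rot'],degrees=True).as_matrix();T[:3,3]=o['eef_pos']
        M=T@np.array(s['mount']); s['P'],s['Rm']=M[:3,3],M[:3,:3]
    else:
        s['P']=np.array(s['xyz']); r=np.array(s['rotation']); s['Rm']=r if r.shape==(3,3) else None
    return s
def ray(s,uv):
    uv=np.atleast_2d(uv).astype(float); d=np.c_[(uv[:,0]-s['cx'])/s['f'],-(uv[:,1]-s['cy'])/s['f'],-np.ones(len(uv))]
    return d@s['Rm'].T
def plane(s,uv,z):
    d=ray(s,uv); return s['P']+d*((z-s['P'][2])/d[:,2])[:,None]
def cloud(s):
    h,w=s['range_z'].shape; v,u=np.mgrid[:h,:w]; d=ray(s,np.c_[u.ravel(),v.ravel()])
    return (s['P']+d*s['range_z'].reshape(-1,1)).reshape(h,w,3)
E
python3 - <<'E'
from h import *
print(env.get_obs())
for n in ('top','side','wrist'):
    s=env.snapshot(n); print(n,{k:v for k,v in s.items() if k not in('img','range_z')}, (s['range_z']>0).mean())
    cv2.imwrite(f'pics/{n}0.png',s['img'])
E
```

```text
pics
{'time_s': 0.0, 'joint_positions': array([71.27667673, 26.83866389, -0.66603701, 91.88119245,  0.34532178,
       61.38655808, -3.22615838]), 'joint_velocities': array([-0.03523722,  0.04581245,  0.00186952, -0.02389552,  0.00108685,
       -0.01295337, -0.06543411]), 'joint_torque': array([-1.22981933e-04, -5.20568097e+01, -1.26285272e-02, -2.43748981e+01,
       -5.66493860e-02,  1.73612282e-02,  1.28441329e-04]), 'eef_pos': array([ 0.18176453, -0.62345012,  0.21360824]), 'eef_rot': array([-1.79895864e+02,  8.02191494e-03,  1.62573957e+01]), 'force': array([ 0.24247117,  0.6423437 , -0.16712821]), 'ft_torque': array([-0.01269155,  0.03832144, -0.01539956]), 'opening': 0.09174756410728874}
top {'fovy': 47.678360018245904, 'cx': 277.3945005381788, 'cy': 212.76157113880626, 'xyz': array([ 3.10510100e-01, -5.37089265e-04,  1.37039437e+00]), 'rotation': array([  7.79202517,   0.8183581 , -88.7186512 ])} 0.9958588435374149
side {'fovy': 46.53218794032117, 'cx': 273.01371967478065, 'cy': 211.59499495759826, 'xyz': array([1.23225363, 1.06894253, 1.02313705]), 'rotation': array([ 53.31200254,   1.27609343, 144.91194417])} 0.9887712585034013
wrist {'fovy': 65.0284309065463, 'cx': 278.6685670624877, 'cy': 209.76145114760558, 'mount': array([[ 1.05163165e-03,  9.61781766e-01,  2.73815137e-01,
         7.59277567e-02],
       [ 9.99999446e-01, -1.02115268e-03, -2.53839274e-04,
         1.06923001e-03],
       [ 3.54690763e-05,  2.73815252e-01, -9.61782307e-01,
        -1.70534524e-01],
       [ 0.00000000e+00,  0.00000000e+00,  0.00000000e+00,
         1.00000000e+00]])} 0.9960544217687075
```

```bash
sed -i "s/r=np.array(s\['rotation'\]).*/s['Rm']=R.from_euler('xyz',s['rotation'],degrees=True).as_matrix()/" h.py
```

```text
(no output)
```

View pics/top0.png

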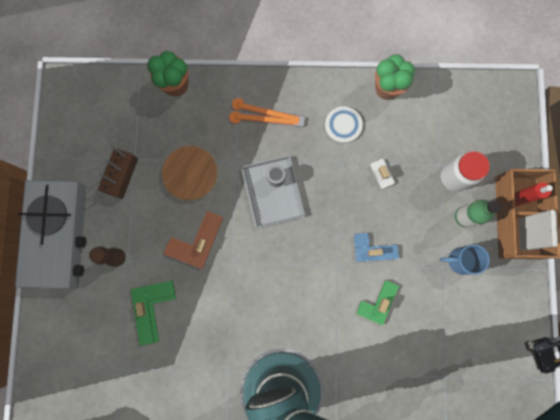

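View pics/side0.png

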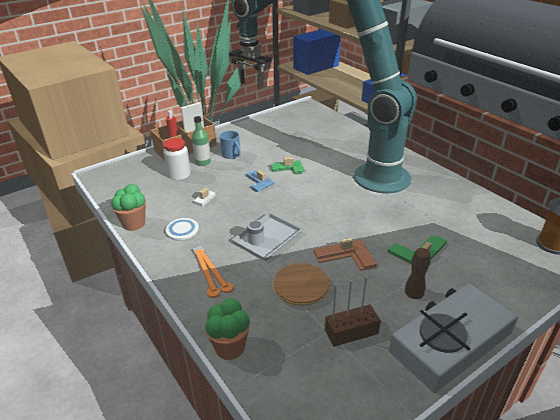

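Top view: tray (273,192) with the tin (277,175), lazy susan (190,173), terracotta L (195,243), blue L (375,248), white bar (382,173). The look‑alikes are the green L (150,310) and the green small L (380,303), neither wanted. The side view agrees: blue L (260,180), terracotta (345,255), bar (204,197).

```bash
cat >> h.py <<'E'
def hsvm(s,lo,hi):
    return cv2.inRange(cv2.cvtColor(s['img'],cv2.COLOR_BGR2HSV),np.array(lo),np.array(hi))
def big(m):
    c=max(cv2.findContours(m,cv2.RETR_EXTERNAL,cv2.CHAIN_APPROX_NONE)[0],key=cv2.contourArea); return c[:,0,:]
def rectxy(p):
    (c,wh,a)=cv2.minAreaRect((np.asarray(p)[:,:2]*1000).astype(np.float32))
    if wh[0]<wh[1]: wh=wh[::-1]; a+=90
    return np.round(c,1),np.round(wh,1),round((a+90)%180-90,1)
E
python3 - <<'E'
from h import *
s=snap('top'); C=cloud(s); np.set_printoptions(suppress=True,precision=4)
for n,u,v in [('ledge',300,280),('tray',265,200),('tin',277,175),('susan',190,173),('terra',183,250),('terrarib',201,246),('blue',364,246),('bluerib',377,253),('bar',378,166),('barrib',383,174),('mill',110,256),('canister',472,166)]:
    z=C[v-1:v+2,u-1:u+2].reshape(-1,3); print(n,np.median(z,0), cv2.cvtColor(s['img'][v:v+1,u:u+1],cv2.COLOR_BGR2HSV)[0,0])
for n,(u,v,r),lo,hi in [('terra',(195,243,45),(0,90,40),(14,255,255)),('blue',(375,248,30),(95,90,40),(125,255,255)),('susan',(190,173,40),(5,60,40),(25,255,255))]:
    m=hsvm(s,lo,hi); k=np.zeros_like(m); cv2.circle(k,(u,v),r,255,-1); c=big(m&k)
    z={'terra':.014,'blue':.014,'susan':.026}[n]; P=plane(s,c,z); print(n,rectxy(P),cv2.minEnclosingCircle((P[:,:2]*1000).astype(np.float32)))
E
```

```text
ledge [ 0.3053 -0.0456 -0.001 ] [ 30   8 159]
tray [0.5336 0.0601 0.0048] [103  10 175]
tin [0.5943 0.0255 0.0695] [113   9 111]
susan [0.6046 0.2786 0.0248] [ 14 130 116]
terra [0.3828 0.2898 0.014 ] [ 10 127 124]
terrarib [0.3934 0.2341 0.0437] [ 19  82 183]
blue [ 0.4052 -0.2258  0.0143] [103  93 184]
bluerib [ 0.3846 -0.2567  0.0432] [ 20  77 193]
bar [ 0.6387 -0.2664  0.0156] [ 30   5 216]
barrib [ 0.6093 -0.2759  0.0396] [ 20  77 191]
mill [0.3573 0.4622 0.1167] [11 83 49]
canister [ 0.6131 -0.4885  0.1387] [  1 166 193]
terra (array([426. , 263.8]), array([158. , 119.9]), -19.9) ((425.09356689453125, 263.3197326660156), 96.36227416992188)
blue (array([ 406. , -259.8]), array([114.5,  73.4]), -84.8) ((405.4767150878906, -259.203369140625), 65.32977294921875)
susan (array([607.9, 280.8]), array([162.1, 159.5]), 46.7) ((606.6740112304688, 280.8015441894531), 82.04269409179688)
```

>>> arm_command --plan '[[1,[29,-26.5,-2.3],0],[1,[29,-26.5,-2.3],0],[1,[29,-26.5,-2.3],0],[1,[29,-26.5,-2.3],0],[1,[29,-26.5,-2.3],0],[1,[29,-26.5,-2.3],0],[1,[29,-26.5,-2.3],0],[1,[29,-26.5,-2.3],0],[1,[29,-26.5,-2.3],0],[1,[29,-26.5,-2.3],0]]'

```text
time_s: 1.03
eef_pos: [0.3888, -0.2831, 0.2378]
eef_rot: [-179.9, -0.1, 16.6]
force: [0.7, -0.2, 0.1]
opening: 0.0918
```

>>> arm_command --plan '[[1,[29.5,-26.5,-2.3],0],[1,[29.5,-26.5,-2.3],0],[1,[29.5,-26.5,-2.3],0],[1,[29.5,-26.5,-2.3],0],[1,[29.5,-26.5,-2.3],0],[1,[29.5,-26.5,-2.3],0],[1,[29.5,-26.5,-2.3],0],[1,[29.5,-26.5,-2.3],0],[1,[29.5,-26.5,-2.3],0],[1,[29.5,-26.5,-2.3],0]]'

```text
time_s: 1.87
eef_pos: [0.5967, 0.0595, 0.2619]
eef_rot: [-179.8, -0.2, 16.8]
force: [-0.2, 0.4, 0.5]
opening: 0.0918
```

```bash
cat >> h.py <<'E'
def to(x,y,z,yaw=None):
    """tool-frame shift (cm) and turn (deg) from the present pose to world (x,y,z) m, yaw deg"""
    o=env.get_obs(); M=R.from_euler('xyz',o['eef_rot'],degrees=True).as_matrix()
    d=M.T@(np.array([x,y,z])-o['eef_pos'])*100
    t=0 if yaw is None else -((yaw-o['eef_rot'][2]+180)%360-180)
    print('shift',np.round(d,2),'turn',round(t,1))
def pose():
    o=env.get_obs(); print('t',round(o['time_s'],2),'tcp',np.round(o['eef_pos'],4),'rpy',np.round(o['eef_rot'],2),'F',np.round(o['force'],1),'open',round(o['opening'],4),'q',np.round(o['joint_positions'],0))
E
python3 - <<'E'
from h import *
pose(); s=snap('wrist'); cv2.imwrite('pics/w1.png',s['img']); np.savez('w1.npz',**{k:s[k] for k in('img','range_z','P','Rm','f','cx','cy')})
C=cloud(s); print(np.round(C[::70,::80,2],3))
E
```

```text
t 1.87 tcp [0.5967 0.0595 0.2619] rpy [-1.7982e+02 -1.6000e-01  1.6810e+01] F [-0.2  0.4  0.5] open 0.0918 q [ 10.  22. -25.  95.  10.  65. -90.]
[[ 0.001 -0.001  0.     0.007  0.014  0.    -0.001]
 [ 0.002  0.026 -0.     0.     0.001  0.011  0.013]
 [-0.001  0.028  0.026  0.013  0.018  0.     0.013]
 [ 0.001 -0.001 -0.001  0.005  0.071 -0.     0.002]
 [ 0.001  0.015  0.306 -0.001  0.     0.307  0.002]
 [ 0.375  0.368  0.368  0.368  0.367  0.367  0.368]]
```

View pics/w1.png

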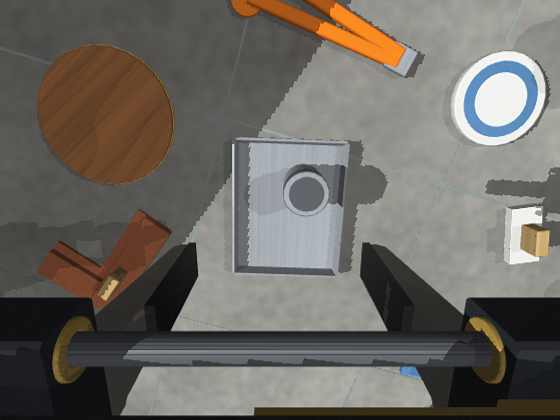

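Wrist view (picture 3): tray square on, corners about (235,140), (350,140), (343,272), (237,270). The tin is at (306,190), susan at (105,115), terracotta rib at (112,285), bar rib at (536,240).

```bash
cat >> h.py <<'E'
def rimfit(s,zlo=.010,zhi=.030,guess=None):
    """tray centre+long-axis yaw from the points of the rim (height mask), four lines by cv2.fitLine"""
    C=cloud(s); m=((C[...,2]>zlo)&(C[...,2]<zhi)).astype(np.uint8)
    k=np.zeros_like(m); 
    P=C[m>0]; P=P[np.hypot(P[:,0]-guess[0],P[:,1]-guess[1])<.135]
    return P
E
python3 - <<'E'
from h import *
s=dict(np.load('w1.npz')); C=cloud(s)
m=((C[...,2]>.05)&(C[...,2]<.09)).astype(np.uint8); m[:, :200]=0; m[260:]=0; m[:,:240]=0; m[:,400:]=0
P=C[m>0]; c=big(m); print('tin n',m.sum(),'z',np.percentile(P[:,2],[5,50,95]))
t=P[P[:,2]>.064]; print('tin top mean',t.mean(0), cv2.minEnclosingCircle((plane(s,c,.066)[:,:2]*1000).astype(np.float32)))
m2=((C[...,2]>.011)&(C[...,2]<.03)).astype(np.uint8); m2[:125]=0; m2[285:]=0; m2[:,:222]=0; m2[:,362:]=0
P=C[m2>0]; print(len(P),rectxy(P),np.percentile(P[:,2],[5,50,95]))
cv2.imwrite('pics/m2.png',m2*255)
# ledge & floor height check
print('ledge',np.median(C[300:320,240:330,2]),'floor',np.median(C[225:260,255:330,2]),'susan',np.median(C[100:130,90:120,2]))
# susan
m=hsvm(s,(5,60,30),(25,255,255)); m[200:]=0; m[:,200:]=0; q=plane(s,big(m),.026); print('susan',cv2.minEnclosingCircle((q[:,:2]*1000).astype(np.float32)), q[:,:2].mean(0))
E
```

```text
tin n 1755 z [0.06737602 0.07052027 0.07186121]
tin top mean [0.59931456 0.02789555 0.0704137 ] ((598.8383178710938, 27.735595703125), 27.811538696289062)
2292 (array([558.8,  35.6]), array([186.3, 146. ]), 14.8) [0.01172596 0.01709965 0.01933397]
ledge 0.0005121023493681043 floor 0.004452720014403999 susan 0.026362180575010247
susan ((608.3900146484375, 277.215087890625), 81.31236267089844) [0.61086018 0.27793464]
```

View pics/m2.png

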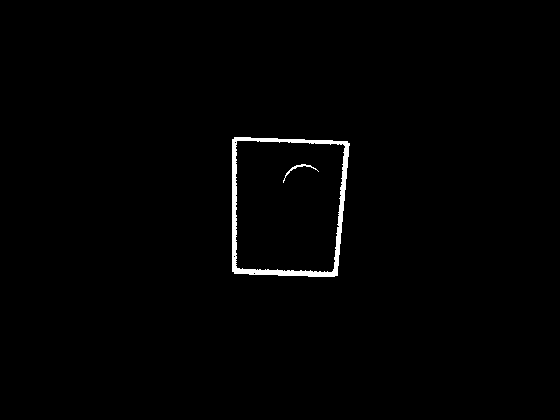

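The rim mask (picture 4) is a clean rectangle of 186×146, with centre (559, 35.6) mm and yaw 14.8°. The tin is at (599, 28) and the susan at (609, 278).

>>> arm_command --plan '[[1,[-0.7,3.1,3],0],[1,[-0.7,3.1,7],0],[1,[-0.7,3.1,11],0],[1,[-0.7,3.1,15],0],[1,[-0.7,3.1,18.5],0],[1,[-0.7,3.1,21.5],0],[1,[-0.7,3.1,23.2],0],[1,[-0.7,3.1,23.2],0],[1,[-0.7,3.1,23.2],0]]'

```text
time_s: 2.67
eef_pos: [0.6008, 0.0345, 0.0291]
eef_rot: [-179.6, -0.2, 17.1]
force: [-0.1, -0.3, 1.3]
opening: 0.0922
```

>>> arm_command --plan '[[0,[0,0,0],0],[0,[0,0,0],0],[0,[0,0,0],0],[0,[0,0,0],0],[0,[0,0,0],0],[0,[0,0,0],0]]'

```text
time_s: 3.17
eef_pos: [0.6015, 0.0339, 0.0299]
eef_rot: [-179.7, -0.3, 17.1]
force: [0.6, -3.2, 0.3]
opening: 0.0538
```

```bash
python3 -c "
from h import *
pose(); to(.609,.278,.15); to(.609,.278,.053)"
```

```text
t 3.17 tcp [0.6015 0.0339 0.0299] rpy [-179.68   -0.28   17.09] F [ 0.6 -3.2  0.3] open 0.0538 q [  8.  38. -20. 104.  18.  41. -94.]
shift [  7.95 -23.18 -11.84] turn 0
shift [  7.91 -23.13  -2.14] turn 0
```

>>> arm_command --plan '[[0,[0,0,-2],0],[0,[0,0,-5],0],[0,[1,-4,-7],0],[0,[2.4,-8,-8],0],[0,[3.7,-12,-8],0],[0,[5.2,-16,-8],0],[0,[6.7,-20,-8],0],[0,[7.9,-23.1,-8],0],[0,[7.9,-23.1,-8],0],[0,[7.9,-23.1,-8],0]]'

```text
time_s: 4.0
eef_pos: [0.607, 0.2816, 0.1112]
eef_rot: [-179.6, -0.2, 17.4]
force: [0.1, -0.4, -0.5]
opening: 0.0518
```

```bash
python3 -c "
from h import *
pose(); to(.609,.278,.054); s=snap('wrist'); C=cloud(s); cv2.imwrite('pics/w2.png',s['img']); pose()
m=hsvm(s,(5,60,30),(25,255,255)); c=big(m); print(c.min(0),c.max(0))"
```

```text
t 4.0 tcp [0.607  0.2816 0.1112] rpy [-179.56   -0.24   17.44] F [ 0.1 -0.4 -0.5] open 0.0518 q [ -12.   37.  -22.   92.   16.   53. -112.]
shift [0.06 0.45 5.72] turn 0
t 4.05 tcp [0.6079 0.2783 0.1109] rpy [-179.68   -0.2    17.23] F [-0.2 -0.9 -2.1] open 0.0516 q [ -12.   37.  -22.   93.   16.   53. -112.]
[183 109] [380 261]
```

>>> arm_command --plan '[[0,[0,0,2],0],[0,[0,0,4],0],[0,[0,0,5],0],[0,[0,0,5.5],0],[0,[0,0,5.75],0],[0,[0,0,5.75],0],[0,[0,0,5.75],0],[0,[0,0,5.75],0]]'

```text
time_s: 4.72
eef_pos: [0.609, 0.2773, 0.0544]
eef_rot: [-179.8, -0.3, 17.2]
force: [-0.5, -2.6, 3.7]
opening: 0.0513
```

```bash
python3 -c "
from h import *
pose()"
```

```text
t 4.72 tcp [0.609  0.2773 0.0544] rpy [-179.76   -0.26   17.16] F [-0.5 -2.6  3.7] open 0.0513 q [ -13.   41.  -21.   94.   18.   48. -114.]
```

>>> arm_command --plan '[[0.7,[0,0,0],0],[0.8,[0,0,0],0],[0.9,[0,0,0],0],[1,[0,0,0],0],[1,[0,0,0],0],[1,[0,0,-2],0],[1,[0,0,-6],0],[1,[0,0,-10],0],[1,[0,0,-14],0],[1,[0,0,-14],0]]'

```text
time_s: 5.55
eef_pos: [0.6125, 0.2795, 0.2037]
eef_rot: [-179.6, -1.1, 17.2]
force: [0.5, 1.1, 1.3]
opening: 0.092
```

```bash
python3 -c "
from h import *
pose(); to(.43,.26,.20,160); s=snap('wrist'); C=cloud(s)
m=((C[...,2]>.08)&(C[...,2]<.11)).astype(np.uint8); m[300:]=0; P=C[m>0]; print(m.sum(),P.mean(0),rectxy(P))
m=hsvm(s,(5,60,30),(25,255,255)); q=plane(s,big(m),.026); print('susan',cv2.minEnclosingCircle((q[:,:2]*1000).astype(np.float32)))"
```

```text
t 5.55 tcp [0.6125 0.2795 0.2037] rpy [-179.62   -1.08   17.16] F [0.5 1.1 1.3] open 0.092 q [ -11.   31.  -24.   89.   14.   62. -111.]
shift [-18.01  -3.52   0.05] turn -142.8
3066 [0.60697543 0.2991516  0.09270167] (array([612.5, 367.4]), array([235.5,  79.2]), -86.2)
susan ((609.2571411132812, 279.7150573730469), 80.25128173828125)
```

>>> arm_command --plan '[[1,[-20.7,-4.9,0],-71.5],[1,[-20.7,-4.9,0],-71.5],[1,[-20.7,-4.9,0],-71.5],[1,[-20.7,-4.9,0],-71.5],[1,[-20.7,-4.9,0],-71.5],[1,[-20.7,-4.9,0],-71.5],[1,[-20.7,-4.9,0],-71.5],[1,[-20.7,-4.9,0],-71.5],[1,[-20.7,-4.9,0],-71.5],[1,[-20.7,-4.9,0],-71.5]]'

```text
time_s: 6.43
eef_pos: [0.3982, 0.2639, 0.1964]
eef_rot: [179.4, -0.5, 89.0]
force: [1.0, 0.1, 0.6]
opening: 0.0916
```

>>> arm_command --plan '[[1,[0,0,0],-71.5],[1,[0,0,0],-71.5],[1,[0,0,0],-71.5],[1,[0,0,0],-71.5],[1,[0,0,0],-71.5],[1,[0,0,0],-71.5],[1,[0,0,0],-71.5],[1,[0,0,0],-71.5],[1,[0,0,0],-71.5],[1,[0,0,0],-71.5]]'

```text
time_s: 7.27
eef_pos: [0.3975, 0.2636, 0.1956]
eef_rot: [179.3, 0.3, 160.7]
force: [-1.0, -0.5, -0.2]
opening: 0.0918
```

```bash
cat >> h.py <<'E'
def tile(s,lo,hi,box,zr=.044,zt=.014):
    """rib-top rect and tile-outline rect by height mask in an (x0,x1,y0,y1) world box"""
    C=cloud(s); x0,x1,y0,y1=box; b=(C[...,0]>x0)&(C[...,0]<x1)&(C[...,1]>y0)&(C[...,1]<y1)
    m=(b&(C[...,2]>zr-.008)&(C[...,2]<zr+.008)).astype(np.uint8); c=big(m); Q=plane(s,c,zr); print('rib',rectxy(Q),'medz',round(float(np.median(C[m>0][:,2])),4),'uv',c.mean(0))
    m=hsvm(s,lo,hi)&(b*255).astype(np.uint8); c=big(m); Q=plane(s,c,zt); print('tile',rectxy(Q))
    return c
E
python3 - <<'E'
from h import *
pose(); s=snap('wrist'); pose(); cv2.imwrite('pics/w3.png',s['img'])
c=tile(s,(0,90,30),(14,255,255),(.3,.52,.16,.36))
E
```

```text
t 7.27 tcp [0.3975 0.2636 0.1956] rpy [179.34   0.33 160.66] F [-1.  -0.5 -0.2] open 0.0918 q [ 12.  22. -59. 114.  23.  56.  13.]
t 7.32 tcp [0.3975 0.2636 0.1954] rpy [179.35   0.31 160.97] F [-0.1  0.   0. ] open 0.0922 q [ 12.  22. -59. 114.  23.  56.  13.]
rib (array([395.3, 235. ]), array([36.7, 16.2]), -20.2) medz 0.0441 uv [251.  202.5]
tile (array([425.4, 262.2]), array([159.3, 119.7]), -19.8)
```

View pics/w3.png

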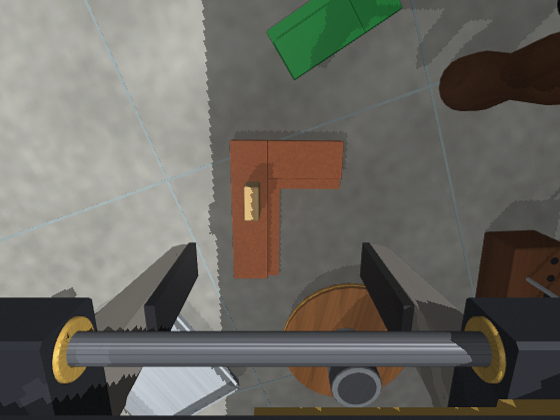

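Picture 5: terracotta L with its rib at (251,202), long arm down the image, short arm to the right. The only look-alike in view is the green L at (335,30). Sizes match (159×120, rib 36.7×16.2, z 44 mm).

>>> arm_command --plan '[[0.6,[-0.7,-2.8,3],1],[0.6,[-0.7,-2.8,7],1],[0.6,[-0.7,-2.8,10],1],[0.6,[-0.7,-2.8,11.5],1],[0.6,[-0.7,-2.8,12],1],[0.6,[-0.7,-2.8,12],1],[0.6,[-0.7,-2.8,12],1]]'

```text
time_s: 7.9
eef_pos: [0.3961, 0.2365, 0.0756]
eef_rot: [179.3, 0.3, 159.9]
force: [0.0, 0.3, 0.5]
opening: 0.055
```

```bash
python3 - <<'E'
from h import *
s=snap('wrist'); pose(); to(.3953,.2350,.0215,160)
c=tile(s,(0,90,30),(14,255,255),(.3,.52,.16,.36))
E
```

```text
t 7.95 tcp [0.3965 0.2366 0.076 ] rpy [179.27   0.35 159.95] F [-0.2 -0.9 -0.2] open 0.0552 q [  6.  30. -49. 122.  35.  42.   4.]
shift [ 0.09 -0.27  5.45] turn -0.1
rib (array([394.8, 235. ]), array([37. , 15.4]), -20.3) medz 0.0442 uv [277.49315068 237.88356164]
tile (array([422.1, 263.1]), array([152. , 119.6]), -20.0)
```

>>> arm_command --plan '[[0.6,[0.1,-0.25,2.5],0],[0.6,[0.1,-0.25,4.5],0],[0.6,[0.1,-0.25,5.45],0],[0.6,[0.1,-0.25,5.45],0],[0.6,[0.1,-0.25,5.45],0],[0,[0.1,-0.25,5.45],0],[0,[0.1,-0.25,5.45],0],[0,[0.1,-0.25,5.45],0],[0,[0.1,-0.25,5.45],0],[0,[0.1,-0.25,5.45],0]]'

```text
time_s: 8.78
eef_pos: [0.3955, 0.2352, 0.0219]
eef_rot: [179.2, 0.4, 159.9]
force: [-0.2, 0.1, -0.2]
opening: 0.0236
```

>>> arm_command --plan '[[0,[0,0,-2],0],[0,[0,0,-4],0],[0,[0,0,-6],0],[0,[0,0,-8],0],[0,[0,0,-9],0],[0,[0,0,-9],0],[0,[0,0,-9],0]]'

```text
time_s: 9.37
eef_pos: [0.3948, 0.2339, 0.1118]
eef_rot: [179.2, 0.4, 159.9]
force: [0.5, -0.0, -0.6]
opening: 0.0008
```

```bash
python3 - <<'E'
from h import *
env.snapshot('top'); s=snap('wrist'); pose(); C=cloud(s); M=R.from_euler('xyz',env.get_obs()['eef_rot'],degrees=True).as_matrix(); T=(C-env.get_obs()['eef_pos'])@M
m=hsvm(s,(0,90,30),(14,255,255)); c=big(m); k=np.zeros_like(m); cv2.drawContours(k,[c],-1,255,-1)
top=(k>0)&(np.abs(T[...,2])<.03); Q=T[top]; print('tile in tool: z pct',np.percentile(Q[:,2],[5,50,95]))
A=np.c_[Q[:,:2],np.ones(len(Q))]; g=np.abs(Q[:,2]-np.median(Q[:,2]))<.004; print('plane',np.linalg.lstsq(A[g],Q[g,2],rcond=None)[0], rectxy(Q[:,:2]))
cv2.imwrite('pics/w4.png',s['img'])
E
```

```text
t 9.47 tcp [0.3941 0.2337 0.1109] rpy [179.32   0.32 159.92] F [ 0.2 -0.4 -0.4] open 0.0004 q [  9.  27. -53. 121.  30.  45.   8.]
tile in tool: z pct [-0.01461824 -0.00684836 -0.00134104]
plane [3.69240262 4.35058547 0.01973113] (array([  9.2, -12.5]), array([4.9, 0.3]), 88.7)
```

View pics/w4.png

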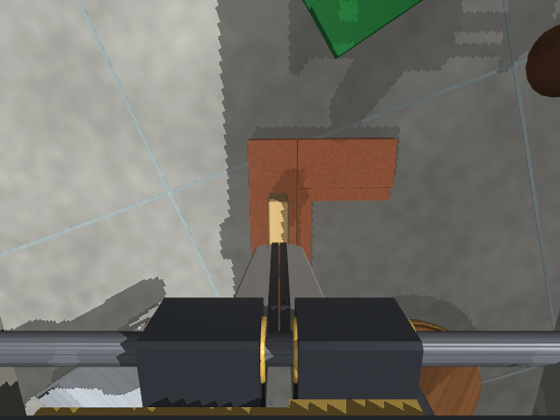

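The fingers had not closed before the lift (still 24 mm open at lift-off), so the tile lies where it was. Picture 6 shows the rib at (278,220) just below the closed fingers. I'll repeat with more closing time.

>>> arm_command --plan '[[0.4,[0,0,0],0],[0.4,[0,0,0],0],[0.4,[0,0,1],0],[0.4,[0,0,2],0],[0.4,[0,0,2],0],[0.4,[0,0,2],0]]'

```text
time_s: 9.97
eef_pos: [0.3934, 0.2337, 0.0899]
eef_rot: [179.4, 0.2, 160.0]
force: [0.6, -0.1, 0.1]
opening: 0.0363
```

>>> arm_command --plan '[[0.4,[0,0,3],0],[0.4,[0,0,5.5],0],[0.4,[0,0,6.9],0],[0.4,[0,0,6.9],0],[0.4,[0,0,6.9],0],[0,[0,0,6.9],0],[0,[0,0,6.9],0],[0,[0,0,6.9],0],[0,[0,0,6.9],0],[0,[0,0,6.9],0]]'

```text
time_s: 10.8
eef_pos: [0.3946, 0.2344, 0.0218]
eef_rot: [179.4, 0.3, 160.0]
force: [-0.9, -0.4, 6.4]
opening: 0.0155
```

>>> arm_command --plan '[[0,[0,0,0],0],[0,[0,0,0],0],[0,[0,0,0],0]]'

```text
time_s: 11.05
eef_pos: [0.3946, 0.2341, 0.0219]
eef_rot: [179.4, 0.3, 159.9]
force: [0.3, -0.6, 1.0]
opening: 0.0157
```

```bash
python3 -c "
from h import *
pose()"
```

```text
t 11.05 tcp [0.3946 0.2341 0.0219] rpy [179.38   0.32 159.94] F [ 0.3 -0.6  1. ] open 0.0157 q [  1.  35. -43. 123.  42.  36.  -2.]
```

>>> arm_command --plan '[[0,[0,0,-1],0],[0,[0,0,-3],0],[0,[0,0,-6],-1],[0,[-2.7,-2.1,-7.5],-5],[0,[-6,-4.6,-7.8],-10],[0,[-9.4,-7.3,-7.8],-16],[0,[-12.8,-9.9,-7.8],-22],[0,[-16.2,-12.5,-7.8],-28],[0,[-19.6,-15.1,-7.8],-33],[0,[-22.2,-17.1,-7.8],-35]]'

```text
time_s: 11.88
eef_pos: [0.5445, -0.0064, 0.0994]
eef_rot: [179.7, 0.6, -164.9]
force: [0.3, 0.6, -2.5]
opening: 0.0156
```

```bash
python3 - <<'E'
from h import *
pose(); s=snap('wrist'); pose(); to(.5475,-.0077,.1,-165.2); cv2.imwrite('pics/w5.png',s['img']); np.savez('w5.npz',**{k:s[k] for k in('img','range_z','P','Rm','f','cx','cy')})
E
```

```text
t 11.88 tcp [ 0.5445 -0.0064  0.0994] rpy [ 179.67    0.58 -164.93] F [ 0.3  0.6 -2.5] open 0.0156 q [ 40.  39. -57. 110.  41.  53.  69.]
t 11.93 tcp [ 0.5489 -0.0151  0.0987] rpy [ 179.95    0.65 -165.52] F [ 4.5 -7.8 -4. ] open 0.0155 q [ 40.  39. -56. 109.  41.  53.  69.]
shift [-0.05  0.75 -0.13] turn -0.3
```

View pics/w5.png

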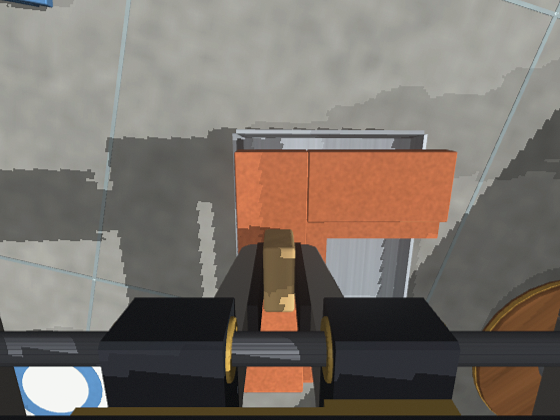

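Picture 7: L held level over the tray in the right sense, short arm toward the top rim (235–425,133). The tray's free corner is at the lower right. The arm was still swinging, so I'll lower to a hover, let it settle and measure both.

>>> arm_command --plan '[[0,[0,0.7,1.5],0],[0,[0,0.7,3],0],[0,[0,0.7,4],0],[0,[0,0.7,4.3],0],[0,[0,0.7,4.3],0],[0,[0,0.7,4.3],0],[0,[0,0.7,4.3],0]]'

```text
time_s: 12.52
eef_pos: [0.5478, -0.0071, 0.0564]
eef_rot: [180.0, 0.7, -165.4]
force: [-0.1, -0.1, -4.3]
opening: 0.0159
```

```bash
cat >> h.py <<'E'
def save(s,n): np.savez(n,**{k:s[k] for k in('img','range_z','P','Rm','f','cx','cy')}); cv2.imwrite('pics/'+n+'.png',s['img'])
E
python3 - <<'E'
from h import *
env.snapshot('top'); s=snap('wrist'); pose(); to(.5475,-.0077,.055,-165.2); save(s,'w6'); C=cloud(s)
m=hsvm(s,(0,110,60),(14,255,255)); c=big(m); k=np.zeros_like(m); cv2.drawContours(k,[c],-1,255,-1)
o=env.get_obs(); zt=o['eef_pos'][2]-.0219+.014
Z=C[...,2]; g=(k>0)&(abs(Z-zt)<.008); P=C[g]; A=np.c_[P[:,:2]-o['eef_pos'][:2],np.ones(len(P))]; print('tile top z',np.median(P[:,2]),zt,'tilt',np.linalg.lstsq(A,P[:,2],rcond=None)[0][:2])
# tile edges in tile frame of nominal pose: bounds
a=np.radians(o['eef_rot'][2]+180); ax=np.array([np.cos(a),np.sin(a)]); ay=np.array([-np.sin(a),np.cos(a)])
d=P[:,:2]-o['eef_pos'][:2]; X,Y=d@ax*1000,d@ay*1000
print('tile X',np.percentile(X,[.1,99.9]),'Y',np.percentile(Y,[.1,99.9]))
for lo,hi in((-60,-20),(-15,15),(20,50),(50,90)):
    q=(Y>lo)&(Y<hi); print('Xmin for Y',lo,hi,np.percentile(X[q],[.5]) if q.sum() else 0)
# rim
r=(Z>.012)&(Z<.022); Q=C[r]; Q=Q[np.hypot(Q[:,0]-.5588,Q[:,1]-.0356)<.13]; 
t=np.radians(14.8); bx=np.array([np.cos(t),np.sin(t)]); by=np.array([-np.sin(t),np.cos(t)]); e=(Q[:,:2]-[.5588,.0356])
x,y=e@bx*1000,e@by*1000
for n,msk in (('x-',x<-85),('x+',x>85),('y-',y<-65),('y+',y>65)):
    i=msk; 
    if i.sum()>20:
        u,v=(y[i],x[i]) if n[0]=='x' else (x[i],y[i]); p=np.polyfit(u,v,1); print(n,i.sum(),'fit',p,'range',u.min(),u.max(),'ext',np.percentile(v,[2,50,98]),'z',np.median(Q[i,2]))
E
```

```text
t 12.62 tcp [ 0.548  -0.0076  0.0564] rpy [ 179.98    0.71 -165.47] F [ 0.2  0.4 -3.5] open 0.0159 q [ 37.  42. -53. 111.  45.  49.  65.]
shift [0.05 0.01 0.14] turn -0.3
tile top z 0.048560981837427714 0.048492350326354405 tilt [-0.00353469 -0.00606349]
tile X [-60.46286031  -2.97885909] Y [-24.76033241  94.53417143]
Xmin for Y -60 -20 [-60.22268855]
Xmin for Y -15 15 [-60.2599564]
Xmin for Y 20 50 [-60.3609469]
Xmin for Y 50 90 [-60.42371555]
x- 1798 fit [ 4.03159311e-04 -9.04616866e+01] range -72.88641850908125 73.3356918417151 ext [-92.8486483  -90.58318277 -86.02189247] z 0.01761797778288751
y- 980 fit [-1.34614747e-02 -7.09568603e+01] range -92.44344996912544 -1.3133631645986197 ext [-72.63180044 -70.14997346 -66.85017343] z 0.017549131732867138
y+ 1216 fit [1.64280365e-03 7.02273574e+01] range -92.59372203629478 36.95893000968877 ext [67.05410135 69.87551171 73.12117335] z 0.017077538751854207
```

>>> arm_command --plan '[[0,[0,0.1,0.6],-0.3],[0,[0,0.1,1.2],-0.3],[0,[0,0.1,1.7],-0.3],[0,[0,0.1,1.9],-0.3],[0,[0,0.1,1.9],-0.3],[0,[0,0.1,1.9],-0.3]]'

```text
time_s: 13.12
eef_pos: [0.5478, -0.0065, 0.0371]
eef_rot: [180.0, 0.7, -165.2]
force: [0.2, 0.3, -4.1]
opening: 0.016
```

```bash
python3 -c "
from h import *
pose(); to(.5474,-.0066,.0255,-165.2)"
```

```text
t 13.12 tcp [ 0.5478 -0.0065  0.0371] rpy [ 179.96    0.69 -165.17] F [ 0.2  0.3 -4.1] open 0.016 q [ 36.  44. -51. 111.  46.  48.  64.]
shift [0.06 0.   1.16] turn 0.0
```

>>> arm_command --plan '[[0,[0,0,0.4],0],[0,[0.05,0,0.8],0],[0,[0.05,0,1.1],0],[0,[0.05,0,1.2],0],[0,[0.05,0,1.2],0],[0,[0.05,0,1.2],0]]'

```text
time_s: 13.62
eef_pos: [0.5474, -0.0067, 0.0258]
eef_rot: [-180.0, 0.7, -165.2]
force: [-3.3, -0.5, 5.8]
opening: 0.0156
```

```bash
python3 -c "
from h import *
pose()"
```

```text
t 13.62 tcp [ 0.5474 -0.0067  0.0258] rpy [-179.98    0.66 -165.17] F [-3.3 -0.5  5.8] open 0.0156 q [ 35.  45. -50. 111.  47.  47.  63.]
```

>>> arm_command --plan '[[0.4,[0,0,0],0],[0.4,[0,0,0],0],[0.4,[0,0,0],0],[0.4,[0,0,0],0],[0.4,[0,0,-2],0],[0.4,[0,0,-6],0],[0.4,[0,0,-10],0],[0.4,[0,0,-14],0],[0.4,[0,0,-17],0],[0.4,[0,0,-17],0]]'

```text
time_s: 14.45
eef_pos: [0.5489, -0.0061, 0.2018]
eef_rot: [-179.8, 1.2, -165.2]
force: [0.7, 0.5, 0.1]
opening: 0.0366
```

```bash
cat >> h.py <<'E'
TC=np.array([.559,.0358]); TY=14.8
def intray(s,lo,hi,zr=.048,zt=.018,guess=(0,0),r=110):
    """rib and colour outline, in tray axes (mm) about TC"""
    C=cloud(s); t=np.radians(TY); B=np.array([[np.cos(t),-np.sin(t)],[np.sin(t),np.cos(t)]])
    L=(C[...,:2]-TC)@B*1000; b=(np.hypot(L[...,0]-guess[0],L[...,1]-guess[1])<r)
    f=lambda Q:rectxy(((Q[:,:2]-TC)@B))
    m=(b&(abs(C[...,2]-zr)<.006)).astype(np.uint8)
    for c in cv2.findContours(m,cv2.RETR_EXTERNAL,cv2.CHAIN_APPROX_NONE)[0]:
        if cv2.contourArea(c)>60: print('rib',f(plane(s,c[:,0,:],zr)))
    m=hsvm(s,lo,hi)&(b*255).astype(np.uint8); c=big(m); print('outline',f(plane(s,c,zt)))
    k=np.zeros_like(m); cv2.drawContours(k,[c],-1,255,-1); P=C[(cv2.erode(k,np.ones((5,5)))>0)&(C[...,2]<.03)]
    g=abs(P[:,2]-np.median(P[:,2]))<.004; A=np.c_[P[g,:2]-TC,np.ones(g.sum())]; print('top plane',np.round(np.linalg.lstsq(A,P[g,2],rcond=None)[0],4))
    q=(abs(C[...,2]-.017)<.005)&(abs(L[...,0])<100)&(abs(L[...,1])<80)&((abs(L[...,0])>86)|(abs(L[...,1])>66)); print('rim',rectxy((C[q][:,:2]-TC)@B))
E
python3 - <<'E'
from h import *
env.snapshot('top'); s=snap('wrist'); pose(); save(s,'w7'); intray(s,(0,110,60),(14,255,255))
to(.40,-.26,.2,95)
E
```

```text
t 14.55 tcp [ 0.546  -0.0075  0.1965] rpy [-179.89    0.76 -165.21] F [ 0.3 -0.4 -0.8] open 0.0367 q [ 45.  33. -63. 105.  33.  62.  74.]
rib (array([-22.9, -38.9]), array([35.1, 15. ]), -0.3)
outline (array([-3.3, -3.2]), array([159. , 119.4]), 0.1)
top plane [-0.001  -0.0002  0.0183]
rim (array([0. , 0.2]), array([185.8, 146.5]), 0.1)
shift [ 20.55 -20.69  -0.58] turn 99.8
```

>>> arm_command --plan '[[0.5,[19.2,-17.9,-0.5],71],[0.5,[19.2,-17.9,-0.5],71],[0.5,[19.2,-17.9,-0.5],71],[0.5,[19.2,-17.9,-0.5],71],[0.5,[19.2,-17.9,-0.5],71],[0.5,[19.2,-17.9,-0.5],71],[0.5,[19.2,-17.9,-0.5],71],[0.5,[19.2,-17.9,-0.5],71],[0.5,[19.2,-17.9,-0.5],71],[0.5,[19.2,-17.9,-0.5],71]]'

```text
time_s: 15.38
eef_pos: [0.4044, -0.23, 0.1977]
eef_rot: [179.4, 0.2, 123.3]
force: [0.5, 0.2, 0.1]
opening: 0.0455
```

>>> arm_command --plan '[[0.5,[0,0,0],28],[0.5,[0,0,0],28],[0.5,[0,0,0],28],[0.5,[0,0,0],28],[0.5,[0,0,0],28],[0.5,[0,0,0],28]]'

```text
time_s: 15.88
eef_pos: [0.4037, -0.2296, 0.1965]
eef_rot: [179.5, -0.2, 95.5]
force: [0.2, -0.4, -1.2]
opening: 0.0459
```

```bash
python3 - <<'E'
from h import *
env.snapshot('top'); s=snap('wrist'); pose(); save(s,'w8')
c=tile(s,(95,90,40),(125,255,255),(.3,.5,-.36,-.15))
E
```

```text
t 15.98 tcp [ 0.404  -0.2297  0.1969] rpy [179.42  -0.19  95.5 ] F [0.4 0.1 0. ] open 0.0461 q [ 67.  16. -47. 116.  14.  53.  18.]
rib (array([ 387. , -253.7]), array([36.5, 15.3]), -85.0) medz 0.0443 uv [259.89361702 216.45744681]
tile (array([ 406.2, -261.4]), array([118.2,  79.6]), -84.6)
```

View pics/w8.png

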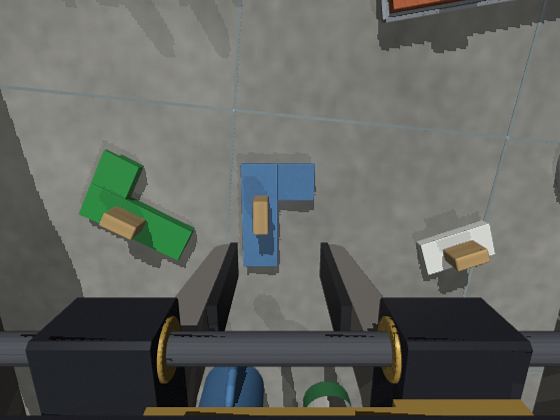

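Picture 8: blue L with its rib at (260,216), short arm to the upper right. The green look-alike is at (135,210) and the white bar at (457,248). Sizes match.

>>> arm_command --plan '[[0.4,[-2.2,-2.1,3],0],[0.4,[-2.2,-2.1,7],0],[0.4,[-2.2,-2.1,10],0],[0.4,[-2.2,-2.1,11.5],0],[0.4,[-2.2,-2.1,12],0],[0.4,[-2.2,-2.1,12],0],[0.4,[-2.2,-2.1,12],0]]'

```text
time_s: 16.57
eef_pos: [0.387, -0.2531, 0.0772]
eef_rot: [179.4, -0.2, 95.6]
force: [0.1, -0.6, -0.4]
opening: 0.0366
```

```bash
python3 - <<'E'
from h import *
env.snapshot('top'); s=snap('wrist'); pose(); to(.387,-.2535,.0215,95.2)
c=tile(s,(95,90,40),(125,255,255),(.3,.5,-.36,-.15))
E
```

```text
t 16.67 tcp [ 0.3874 -0.2536  0.0779] rpy [ 1.7932e+02 -1.0000e-01  9.5530e+01] F [0.4 0.2 0.8] open 0.0366 q [ 62.  27. -39. 122.  26.  39.  12.]
shift [-0.   -0.1   5.63] turn 0.3
rib (array([ 387.5, -254.2]), array([37.2, 15.5]), -84.7) medz 0.0442 uv [279.49305556 236.48611111]
tile (array([ 406.2, -261.8]), array([119.9,  79.5]), -84.6)
```

>>> arm_command --plan '[[0.4,[-0.05,-0.05,2.5],0.2],[0.4,[-0.05,-0.05,4.5],0.2],[0.4,[-0.05,-0.05,5.6],0.2],[0.4,[-0.05,-0.05,5.6],0.2],[0.4,[-0.05,-0.05,5.6],0.2],[0,[-0.05,-0.05,5.6],0.2],[0,[-0.05,-0.05,5.6],0.2],[0,[-0.05,-0.05,5.6],0.2],[0,[-0.05,-0.05,5.6],0.2],[0,[-0.05,-0.05,5.6],0.2]]'

```text
time_s: 17.5
eef_pos: [0.3882, -0.2544, 0.0226]
eef_rot: [179.3, -0.0, 95.3]
force: [0.5, 0.1, 5.7]
opening: 0.0158
```

>>> arm_command --plan '[[0,[0,0,0],0],[0,[0,0,0],0],[0,[0,0,0],0]]'

```text
time_s: 17.75
eef_pos: [0.388, -0.2544, 0.0226]
eef_rot: [179.3, -0.0, 95.3]
force: [-0.7, -1.1, 1.9]
opening: 0.016
```

```bash
python3 - <<'E'
from h import *
pose(); t=np.radians(TY); p=TC+np.array([[np.cos(t),-np.sin(t)],[np.sin(t),np.cos(t)]])@[.012,.002]; print(p); to(*p,.105,-165.2)
E
```

```text
t 17.75 tcp [ 0.388  -0.2544  0.0226] rpy [ 1.7927e+02 -3.0000e-02  9.5330e+01] F [-0.7 -1.1  1.9] open 0.016 q [ 57.  32. -33. 123.  32.  33.   6.]
[0.57009099 0.040799  ]
shift [27.71 20.97 -7.95] turn -99.5
```

>>> arm_command --plan '[[0,[0,0,-1],0],[0,[0,0,-3],0],[0,[2,1.5,-6],-7],[0,[5,3.8,-8],-14],[0,[8.3,6.3,-8.2],-21],[0,[11.6,8.8,-8.2],-28],[0,[14.9,11.3,-8.2],-35],[0,[18.2,13.8,-8.2],-42],[0,[21.5,16.3,-8.2],-49],[0,[23,17.4,-8.2],-56]]'

```text
time_s: 18.58
eef_pos: [0.541, -0.0037, 0.1084]
eef_rot: [179.3, 0.6, 151.9]
force: [0.3, 0.6, -1.9]
opening: 0.016
```

```bash
python3 - <<'E'
from h import *
pose(); to(.5701,.0408,.10,-165.2)
E
```

```text
t 18.58 tcp [ 0.541  -0.0037  0.1084] rpy [179.32   0.65 151.95] F [ 0.3  0.6 -1.9] open 0.016 q [ 37.  36. -53. 110.  36.  51.  28.]
shift [-0.47  5.29  0.9 ] turn -42.9
```

>>> arm_command --plan '[[0,[-0.2,2.5,0],-7],[0,[-0.4,4.5,0],-14],[0,[-0.5,5.3,0],-21],[0,[-0.5,5.3,0],-28],[0,[-0.5,5.3,0],-35],[0,[-0.5,5.3,0.5],-42],[0,[-0.5,5.3,0.9],-43],[0,[-0.5,5.3,0.9],-43],[0,[-0.5,5.3,0.9],-43]]'

```text
time_s: 19.33
eef_pos: [0.5701, 0.0405, 0.0999]
eef_rot: [179.9, 0.9, -165.2]
force: [0.1, 0.2, -2.7]
opening: 0.0162
```

>>> arm_command --plan '[[0,[0,0,1],0],[0,[0,0,2.5],0],[0,[0,0,3.5],0],[0,[0,0,3.7],0],[0,[0,0,3.7],0],[0,[0,0,3.7],0]]'

```text
time_s: 19.83
eef_pos: [0.5705, 0.0411, 0.0627]
eef_rot: [179.9, 0.9, -165.2]
force: [0.1, -0.0, -1.0]
opening: 0.016
```

```bash
cat >> h.py <<'E'
def held(s,lo,hi,zoff):
    """extent of the held tile's top, in tile axes about the TCP (mm), and the rim, in tray axes"""
    o=env.get_obs(); C=cloud(s); m=hsvm(s,lo,hi); zt=o['eef_pos'][2]-zoff; g=(m>0)&(abs(C[...,2]-zt)<.007)
    k=(g*255).astype(np.uint8); c=big(k); kk=np.zeros_like(k); cv2.drawContours(kk,[c],-1,255,-1); P=C[(kk>0)&g]
    a=np.radians(o['eef_rot'][2]+180); B=np.array([[np.cos(a),-np.sin(a)],[np.sin(a),np.cos(a)]])
    D=(P[:,:2]-o['eef_pos'][:2])@B*1000; print('topz',np.median(P[:,2]),zt,'X',np.percentile(D[:,0],[.2,99.8]),'Y',np.percentile(D[:,1],[.2,99.8]),'n',len(P))
    A=np.c_[P[:,:2]-P[:,:2].mean(0),np.ones(len(P))]; print('tilt',np.linalg.lstsq(A,P[:,2],rcond=None)[0][:2])
    lo_=D[:,0]<np.percentile(D[:,0],.2)+1.5; print('x- edge slope deg',np.degrees(np.polyfit(D[lo_,1],D[lo_,0],1)[0]))
    t=np.radians(TY); B=np.array([[np.cos(t),-np.sin(t)],[np.sin(t),np.cos(t)]]); L=(C[...,:2]-TC)@B*1000
    q=(abs(C[...,2]-.017)<.003)&(abs(L[...,0])<98)&(abs(L[...,1])<78)&((abs(L[...,0])>87)|(abs(L[...,1])>67)); l=L[q]
    print('rim x',np.percentile(l[:,0],[.5,99.5]),'y',np.percentile(l[:,1],[.5,99.5]))
E
python3 - <<'E'
from h import *
env.snapshot('top'); s=snap('wrist'); pose(); save(s,'w9'); to(.5701,.0408,.06,-165.2); held(s,(95,90,40),(125,255,255),.0226-.014)
E
```

```text
t 19.93 tcp [0.5709 0.041  0.0633] rpy [ 179.93    0.93 -165.22] F [ 0.8 -0.1 -2.3] open 0.0157 q [ 34.  46. -57. 107.  48.  54.  59.]
shift [0.09 0.   0.33] turn -0.0
topz 0.054362873940850515 0.05470631598075684 X [-53.36140698  -7.21272653] Y [-22.49204066  56.57592092] n 9900
tilt [0.01548121 0.00687709]
x- edge slope deg -0.1515790490556836
rim x [-92.94234603  61.94153429] y [-72.94472341  72.89181969]
```

View pics/w9.png

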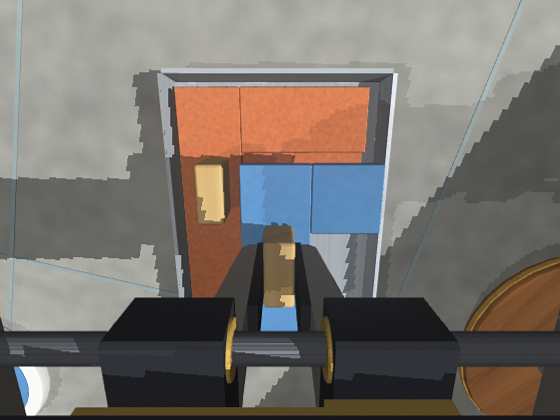

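Picture 9: the large L lies in the tray with 3 mm margins. The blue L is held above its nest, undercut side up-left, and appears about 1.5 mm toward −x and 1 mm toward −y of nominal, so I'll correct that.

>>> arm_command --plan '[[0,[0,0.1,0.7],0],[0,[0,0.1,1.4],0],[0,[0,0.1,2],0],[0,[0,0.1,2],0],[0,[0,0.1,2],0],[0,[0,0.1,2],0]]'

```text
time_s: 20.43
eef_pos: [0.571, 0.0422, 0.0433]
eef_rot: [179.9, 0.9, -165.2]
force: [-0.1, 0.8, -1.7]
opening: 0.0159
```

```bash
python3 - <<'E'
from h import *
env.snapshot('top'); s=snap('wrist'); pose(); to(.5713,.0421,.0266,-165.2); held(s,(95,90,40),(125,255,255),.0226-.014)
E
```

```text
t 20.53 tcp [0.5711 0.0422 0.0435] rpy [ 179.93    0.95 -165.22] F [-0.2  0.2 -1.6] open 0.0159 q [ 33.  47. -56. 107.  50.  52.  58.]
shift [ 0.01 -0.01  1.69] turn -0.0
topz 0.03468063051352292 0.034903584015396595 X [-53.22199492  -7.24590968] Y [-22.64457773  56.51405419] n 9910
tilt [0.01576285 0.00636372]
x- edge slope deg -0.09445254924897883
rim x [-93.07130142  50.72480294] y [-72.94602361  72.84761517]
```

>>> arm_command --plan '[[0,[0,0,0.4],0],[0,[0,0,0.8],0],[0,[0,0,1.2],0],[0,[0,0,1.5],0],[0,[0,0,1.65],0],[0,[0,0,1.65],0],[0,[0,0,1.65],0]]'

```text
time_s: 21.12
eef_pos: [0.5713, 0.0422, 0.027]
eef_rot: [179.9, 0.9, -165.2]
force: [-1.5, -0.1, 0.2]
opening: 0.0155
```

```bash
python3 -c "
from h import *
pose()"
```

```text
t 21.12 tcp [0.5713 0.0422 0.027 ] rpy [ 179.94    0.93 -165.21] F [-1.5 -0.1  0.2] open 0.0155 q [ 32.  49. -54. 108.  51.  51.  57.]
```

>>> arm_command --plan '[[0.3,[0,0,0],0],[0.35,[0,0,0],0],[0.35,[0,0,0],0],[0.35,[0,0,0],0],[0.35,[0,0,-2],0],[0.35,[0,0,-6],0],[0.35,[0,0,-10],0],[0.35,[0,0,-14],0],[0.35,[0,0,-17],0],[0.35,[0,0,-17],0]]'

```text
time_s: 21.95
eef_pos: [0.5718, 0.0429, 0.2033]
eef_rot: [-180.0, 1.5, -165.2]
force: [0.8, 0.0, -1.0]
opening: 0.0321
```

```bash
python3 - <<'E'
from h import *
env.snapshot('top'); s=snap('wrist'); pose(); save(s,'w10'); intray(s,(0,110,60),(14,255,255)); intray(s,(95,90,40),(125,255,255))
to(.606,-.25,.19,-165)
# bar, coarse (w8)
s=dict(np.load('w8.npz')); tile(s,(0,0,185),(180,40,255),(.55,.7,-.36,-.2))
E
```

```text
t 22.05 tcp [0.5692 0.0412 0.198 ] rpy [-179.99    1.05 -165.24] F [-0.4 -0.6 -0.2] open 0.0321 q [ 40.  37. -67. 102.  38.  65.  66.]
rib (array([11. ,  1.7]), array([35.1, 15.3]), 0.0)
rib (array([-22., -39.]), array([35. , 16.4]), 0.0)
outline (array([-2.5, -3.3]), array([159.7, 119.7]), 0.0)
top plane [-0.0009 -0.0004  0.0183]
rim (array([-0.5, -0.1]), array([184.8, 146.2]), -0.0)
rib (array([11. ,  1.7]), array([35.1, 15.3]), 0.0)
rib (array([-22., -39.]), array([35. , 16.4]), 0.0)
outline (array([20.5, 20.1]), array([118.7,  79.6]), 0.0)
top plane [-0.0009 -0.0006  0.0184]
rim (array([-0.5, -0.1]), array([184.8, 146.2]), -0.0)
shift [  3.88 -29.09   0.74] turn -0.2
rib (array([ 615. , -279.1]), array([38.4, 20.4]), 25.1) medz 0.0438 uv [470.45652174 258.17391304]
tile (array([ 618. , -280.6]), array([78.7, 39.5]), 24.9)
```

>>> arm_command --plan '[[0.4,[6.5,-32.8,0.7],-10],[0.4,[6.5,-32.8,0.7],-10],[0.4,[6.5,-32.8,0.7],-10],[0.4,[6.5,-32.8,0.7],-10],[0.4,[6.5,-32.8,0.7],-10],[0.4,[6.5,-32.8,0.7],-10],[0.4,[6.5,-32.8,0.7],-10],[0.4,[6.5,-32.8,0.7],-10],[0.4,[6.5,-32.8,0.7],-10],[0.4,[6.5,-32.8,0.7],-10]]'

```text
time_s: 22.88
eef_pos: [0.5885, -0.2958, 0.1869]
eef_rot: [-180.0, 0.9, -155.6]
force: [0.4, 0.7, -0.4]
opening: 0.0365
```

```bash
python3 - <<'E'
from h import *
env.snapshot('top'); s=snap('wrist'); pose(); save(s,'w11')
tile(s,(0,0,185),(180,40,255),(.55,.7,-.36,-.2)); to(.617,-.28,.07,-155)
E
```

```text
t 22.98 tcp [ 0.5895 -0.291   0.1884] rpy [-179.95    0.99 -155.16] F [ 0.2 -0.2 -0.6] open 0.0367 q [ 64.  47. -66.  90.  44.  72. 106.]
rib (array([ 616.6, -282.3]), array([36.2, 15.3]), 24.7) medz 0.0441 uv [277.42105263 224.82105263]
tile (array([ 617.4, -281.4]), array([78.2, 38.6]), 24.7)
shift [-2.75 -0.15 11.89] turn -0.2
```

>>> arm_command --plan '[[0.4,[-2.7,-0.3,3],0],[0.4,[-2.7,-0.3,7],0],[0.4,[-2.7,-0.3,10],0],[0.4,[-2.7,-0.3,11.5],0],[0.4,[-2.7,-0.3,11.8],0],[0.4,[-2.7,-0.3,11.8],0],[0.4,[-2.7,-0.3,11.8],0]]'

```text
time_s: 23.57
eef_pos: [0.6183, -0.281, 0.0729]
eef_rot: [-179.9, 1.1, -155.1]
force: [0.8, 0.5, 0.3]
opening: 0.0365
```

```bash
python3 - <<'E'
from h import *
env.snapshot('top'); s=snap('wrist'); pose(); to(.6168,-.282,.0215,-155.3)
tile(s,(0,0,185),(180,40,255),(.55,.7,-.36,-.2))
E
```

```text
t 23.67 tcp [ 0.6184 -0.2818  0.0733] rpy [-179.81    1.12 -155.16] F [-0.2  0.3  1.2] open 0.0367 q [ 59.  55. -59.  91.  51.  64. 102.]
shift [0.26 0.06 5.18] turn 0.1
rib (array([ 616.6, -282.4]), array([36.9, 15.7]), 25.6) medz 0.0441 uv [280.16326531 237.70068027]
tile (array([ 617.8, -281.3]), array([78.5, 39.3]), 25.0)
```

>>> arm_command --plan '[[0.4,[0.2,0.05,2.5],0],[0.4,[0.2,0.05,4.3],0],[0.4,[0.2,0.05,5.15],0],[0.4,[0.2,0.05,5.15],0],[0.4,[0.2,0.05,5.15],0],[0,[0.2,0.05,5.15],0],[0,[0.2,0.05,5.15],0],[0,[0.2,0.05,5.15],0],[0,[0.2,0.05,5.15],0],[0,[0.2,0.05,5.15],0]]'

```text
time_s: 24.5
eef_pos: [0.6178, -0.2817, 0.0226]
eef_rot: [-179.8, 1.2, -155.2]
force: [-0.2, 0.1, 3.6]
opening: 0.0158
```

>>> arm_command --plan '[[0,[0,0,0],0],[0,[0,0,0],0],[0,[0,0,0],0]]'

```text
time_s: 24.75
eef_pos: [0.6178, -0.2819, 0.0226]
eef_rot: [-179.8, 1.2, -155.2]
force: [-0.4, -0.4, 1.2]
opening: 0.016
```

```bash
python3 - <<'E'
from h import *
pose(); t=np.radians(TY); p=TC+np.array([[np.cos(t),-np.sin(t)],[np.sin(t),np.cos(t)]])@[.043,.043]; print(p); to(*p,.105,-165.2)
E
```

```text
t 24.75 tcp [ 0.6178 -0.2819  0.0226] rpy [-179.78    1.16 -155.16] F [-0.4 -0.4  1.2] open 0.016 q [ 58.  58. -57.  92.  54.  60. 100.]
[0.58958924 0.08835757]
shift [-13.16  34.75  -8.11] turn 10.0
```

>>> arm_command --plan '[[0,[0,0,-1],0],[0,[0,0,-3],0],[0,[-1,2.5,-6],1],[0,[-2.3,6,-8],2],[0,[-3.7,9.7,-8.1],4],[0,[-5.1,13.5,-8.1],6],[0,[-6.5,17.3,-8.1],8],[0,[-8,21.1,-8.1],10],[0,[-9.4,24.9,-8.1],10],[0,[-10.8,28.7,-8.1],10]]'

```text
time_s: 25.58
eef_pos: [0.5936, 0.0254, 0.1067]
eef_rot: [-179.9, 1.3, -165.2]
force: [-0.8, 0.5, -0.9]
opening: 0.0155
```

```bash
python3 - <<'E'
from h import *
pose(); to(.5896,.0884,.10,-165.2)
E
```

```text
t 25.58 tcp [0.5936 0.0254 0.1067] rpy [-179.91    1.29 -165.17] F [-0.8  0.5 -0.9] open 0.0155 q [ 37.  45. -61. 103.  46.  59.  63.]
shift [-1.21  6.2   0.69] turn 0.0
```

>>> arm_command --plan '[[0,[-0.6,3,0.3],0],[0,[-1.1,5.3,0.7],0],[0,[-1.2,6.2,0.7],0],[0,[-1.2,6.2,0.7],0],[0,[-1.2,6.2,0.7],0],[0,[-1.2,6.2,2.2],0],[0,[-1.2,6.2,3.7],0],[0,[-1.2,6.2,4.5],0],[0,[-1.2,6.2,4.5],0],[0,[-1.2,6.2,4.5],0]]'

```text
time_s: 26.42
eef_pos: [0.5898, 0.0878, 0.0606]
eef_rot: [-179.9, 1.2, -165.2]
force: [-0.4, 0.3, -1.6]
opening: 0.0156
```

```bash
python3 - <<'E'
from h import *
env.snapshot('top'); s=snap('wrist'); pose(); save(s,'w12'); to(.5896,.0884,.0266,-165.2); held(s,(0,0,150),(180,60,255),.0226-.014)
E
```

```text
t 26.52 tcp [0.5905 0.0886 0.0619] rpy [-179.94    1.29 -165.18] F [-0.4  0.2 -1. ] open 0.0159 q [ 29.  48. -57. 104.  50.  56.  55.]
shift [0.17 0.01 3.53] turn 0.0
topz 0.05314663408934331 0.05330732775836998 X [-39.37631998  -7.05145152] Y [-21.0567845   18.54444981] n 3311
tilt [-0.00109132 -0.00076043]
x- edge slope deg -0.051010082594532366
rim x [-93.09081542  92.61391029] y [-73.03870151  72.70602438]
```

View pics/w12.png

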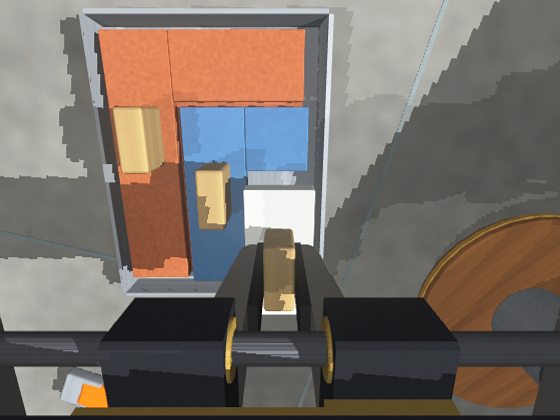

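Picture 10: the bar is held over the gap at the lower right. The large and small L lie nested below, with a visible step line between them.

>>> arm_command --plan '[[0,[0.1,0.1,0.7],0],[0,[0.1,0.1,1.4],0],[0,[0.15,0.1,1.8],0],[0,[0.15,0.1,1.8],0],[0,[0.15,0.1,1.8],0],[0,[0.15,0.1,1.8],0]]'

```text
time_s: 27.02
eef_pos: [0.5893, 0.0894, 0.044]
eef_rot: [-179.9, 1.3, -165.2]
force: [0.3, 0.0, -1.2]
opening: 0.0154
```

```bash
python3 - <<'E'
from h import *
pose(); to(.5893,.0894,.0266,-165.2)
E
```

```text
t 27.02 tcp [0.5893 0.0894 0.044 ] rpy [-179.94    1.3  -165.17] F [ 0.3  0.  -1.2] open 0.0154 q [ 28.  49. -56. 104.  51.  54.  53.]
shift [0.04 0.   1.74] turn 0.0
```

>>> arm_command --plan '[[0,[0,0,0.4],0],[0,[0.05,0,0.8],0],[0,[0.05,0,1.2],0],[0,[0.05,0,1.5],0],[0,[0.05,0,1.75],0],[0,[0.05,0,1.75],0],[0,[0.05,0,1.75],0]]'

```text
time_s: 27.6
eef_pos: [0.5892, 0.0894, 0.0266]
eef_rot: [-179.9, 1.3, -165.2]
force: [-0.5, 0.2, 1.4]
opening: 0.0159
```

```bash
python3 -c "
from h import *
pose()"
```

```text
t 27.6 tcp [0.5892 0.0894 0.0266] rpy [-179.94    1.3  -165.17] F [-0.5  0.2  1.4] open 0.0159 q [ 27.  50. -55. 105.  52.  53.  53.]
```

>>> arm_command --plan '[[0.27,[0,0,0],0],[0.27,[0,0,0],0],[0.27,[0,0,0],0],[0.27,[0,0,0],0],[0.27,[0,0,-2],0],[0.27,[0,0,-6],0],[0.27,[0,0,-10],0],[0.27,[0,0,-14],0],[0.27,[0,0,-17],0],[0.27,[0,0,-17],0]]'

```text
time_s: 28.43
eef_pos: [0.5882, 0.0905, 0.2031]
eef_rot: [-179.9, 1.9, -165.2]
force: [0.4, 0.3, 0.8]
opening: 0.0249
```

```bash
python3 - <<'E'
from h import *
env.snapshot('top'); s=snap('wrist'); pose(); save(s,'w13')
for n,lo,hi,g,r in(('large',(0,110,60),(14,255,255),(0,0),110),('small',(95,90,40),(125,255,255),(0,0),110),('bar',(0,0,190),(180,40,255),(43,43),40)): print(n); intray(s,lo,hi,guess=g,r=r)
t=snap('top'); cv2.imwrite('pics/top9.png',t['img']); C=cloud(t); b=(np.hypot(C[...,0]-.609,C[...,1]-.278)<.08)&(C[...,2]>.08); P=C[b]; print('tin',b.sum(),np.median(P,0))
E
```

```text
t 28.53 tcp [0.5859 0.0885 0.1976] rpy [-179.87    1.42 -165.19] F [-0.4  0.5 -1. ] open 0.0248 q [ 34.  39. -66.  99.  40.  67.  61.]
large
rib (array([42.2, 43.1]), array([35.2, 15.3]), 0.1)
rib (array([11.6,  2.3]), array([36.3, 16.4]), 0.0)
rib (array([-22.1, -38.5]), array([35. , 16.9]), 0.0)
outline (array([-2.9, -3.2]), array([158.8, 119.7]), 0.1)
top plane [-0.001  -0.0004  0.0183]
rim (array([-0.2, -0.3]), array([186.4, 146.2]), 0.0)
small
rib (array([42.2, 43.1]), array([35.2, 15.3]), 0.1)
rib (array([11.6,  2.3]), array([36.3, 16.4]), 0.0)
rib (array([-22.1, -38.5]), array([35. , 16.9]), 0.0)
outline (array([19.7, 20.2]), array([118.4,  79.5]), 0.0)
top plane [-0.0009  0.0006  0.0184]
rim (array([-0.2, -0.3]), array([186.4, 146.2]), 0.0)
bar
rib (array([42.2, 43.1]), array([35.2, 15.3]), 0.1)
outline (array([43.2, 43.3]), array([78.5, 39.3]), -0.3)
top plane [ 0.0007 -0.0036  0.0184]
rim (array([-0.2, -0.3]), array([186.4, 146.2]), 0.0)
tin 294 [0.60424784 0.27576906 0.09247026]
```

View pics/w13.png

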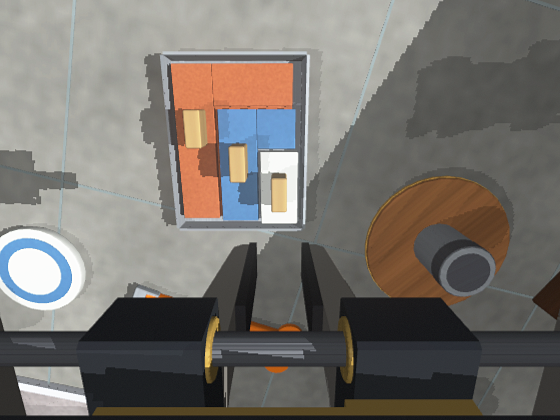

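Picture 11: all three tiles lie flat side by side in the tray (165–305, 55–228), and the tin stands on the susan (467,270). The gripper is 15 cm clear, so I'm handing in.

```bash
python3 -c "
from h import *
print(env.finish_job()); pose()"
```

```text
the job is handed in; nothing more can be done
None
the job is handed in; nothing more can be done
```

The tin stands on the lazy susan and all three tiles are packed flat in the tray. I handed the job in soon after the last check, which read 28.5 s of the 72 s allowed. Hand-in gives no verdict, so these results come from my own measurements.

**Tiles:** The last wrist view put the outline centres within 0.3 mm of the planned packing. Tops were 18.3–18.4 mm above the ledge (18 expected) and tilts were below 0.004 rad.

**Tin:** It is upright about 5 mm from the disc's centre, with its top at 92.5 mm (92 expected).

**What went wrong or disagreed:**
- My first grasp of the large tile lifted off before the fingers had closed. The tile did not move, and I repeated the grasp.
- The wrist camera showed held tiles about 1 mm off in the jaw direction (the blue one also about 1.5 mm along its length). I corrected for this before each placing.
- I did not measure the bystanders again at the end. Nothing suggested the arm had touched one.

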